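# Switch the dust suction to the disc sander

### The arm

A 6-joint arm with a two-finger parallel gripper is mounted at the origin on the work surface. World frame = base frame: x ahead of the robot, y to its left, z up, the work surface at z = 0. Lengths are in mm, angles in rad, forces in N, time in s.
With the tool pointing down it reaches from about 350 to 875 mm from the base axis. Payload 4.2 kg.
Tool frame: the origin (TCP) lies at the very end of the fingers, on their centre line; the grasp point (between the pads) lies 19 mm behind it; z points along the fingers, y is the line along which they close (so a half turn about z gives the same grasp; the last joint's range is limited). The gripper opens to 85 mm and grips with 20 to 120 N. Pads are 22 mm wide; open, the fingers measure 114 mm over their backs; the gripper's body (76 mm by 85 mm) begins 54 mm behind the grasp point. The pads swing forward as they close: fully open they stand 13 mm farther back than shut.
Start: joints at [1.529, 0.385, 0.008, 0, -1.194, -0.259], TCP at [185.145, 596.926, 231.312] pointing down, gripper open.
Joint ranges: [-3.14, 3.14], [-1.21, 2.06], [-1.07, 1.41], [-3.16, 2.05], [-2.99, -0.16], [-3.1, 3.1]. Speed limits (rad/s): [2.79, 2.79, 3.14, 3.14, 3.14, 3.14].

### API

Orientations are given as a unit quaternion [x, y, z, w].
In Python, from bench import read_state, get_image, get_calibration, job_done gives the robot as it stands.
- The arm moves only by the shell command python3 -m creep 'ROWS'. ROWS is a JSON object of lists of equal length, an entry for each row: "translation": the shift along the world's x, y, z in cm, a list of three; "delta_rot": the turn, a rotation vector about the world's x, y, z in degrees, a list of three; "hand": the finger opening in cm, from 0 to 8.54. A call has 1 to 8 rows; each row is the pose to reach, as a shift and turn from the pose commanded when the call began; what a row does not reach only later rows make up. A row lasts 1/8 s, in which the tool goes at most 62.5 mm and 10.7 degrees, less where a joint would pass 70% of its speed; a pose out of reach is approached as far as the arm can. A call with a gripper value outside its range is refused whole. The fingers move at their own pace and stop on an object; the grip force is fixed at half the most. Time passes only in rows, so rows that repeat a pose let the fingers close. It gives the time, the measured TCP pose, the force, the opening and the grip force at its end, in the units of the state.
- read_state(): the state, without advancing time (a new reading comes with each control period).
- get_image(name): name is "scene" or "top"; returns (picture, depth): 480x640x3 uint8, red, green, blue; 480x640 float32, mm along the optical axis (not along the pixel's ray), 0 where there is no reading.
- get_calibration(name): a dict with "intrinsics" (3x3 intrinsics, pixels), "xyz" and "attitude" of the camera in the world. Camera axes: x right, y down, z forward; pixel columns grow to the right and rows downward; lengths in mm; the calibration is good to about 2 mm. A picture is of the moment at which its call begins. get_calibration takes no time and is no camera call.
- job_done(): hands the job in; it is judged then, once.
The state is a dict: "clock": time; "joints": joint angles; "joint_vel": joint speeds; "joint_efforts": joint torques, N m; "position": TCP position; "ee_rot": TCP orientation; "contact_force": force on the tool from outside, world axes, zero at the start; "wrist_torque": the same for the moment, N m; "gripper_width": finger opening in mm; "grasp_force": force on a finger pad.
Only numpy, scipy, OpenCV 4.12 (cv2) and the standard library are available. Lean on these libraries where they do the work, as an engineer would, in place of code of your own. Each camera call takes 0.05 s, during which the arm holds its last target. There are 200 camera calls.

### The job

Switch the dust suction over from the blue belt sander to the green disc sander: with the fingertips, gently push the blade of the disc sander's slide gate in until the gate is fully open, and only then gently push the belt sander's gate fully shut, because the collector must never run with both gates closed. Push only on the yellow pads at the ends of the blades, without gripping the blades or touching their bare steel, and leave the things lying about where they are.

Things in the scene. Friction and masses are not known exactly. Their poses are not given: they have to be found in the camera images.
- disc: green disc sander (200 mm disc, up to 235 mm tall) with its dust pipe and gate, one fixed piece. Origin on the bench under the middle of its gate; x runs from the gate to the machine, z up, y is the way this gate's blade slides to open. Machine from x = +0.09 to +0.45 and y = -0.04 to +0.24; the grey pipe enters the bench at x = -0.12.
- belt: blue belt sander, upside down in a plywood cradle (tan belt on top, 175 mm tall), with its dust pipe and gate, one fixed piece. Origin on the bench under the middle of its gate; x runs from the gate to the machine, z up, y is the way this gate's blade slides to open. Machine from x = +0.12 to +0.51, 170 mm wide; pipe enters the bench at x = -0.12.
- disc_gate_mid (a point): middle of the disc sander's slide gate, on the axis of its 63 mm pipe, 90 mm above the bench; axes as disc. Aluminium body 100 mm wide (y), 36 mm thick (x), top 138 mm above the bench; the steel blade runs right through it along y and has a folded steel flange with a yellow push pad outside it at each end.
- disc_gate (a joint): travel of the disc sander's gate blade along its y, in m: 0 = fully shut, 0.072 = fully open, a hard stop at both ends (the pushed-in flange then lies against the gate's side). It stays where it is left; sliding it takes about 3 N; the castings bend if it is forced against a stop with over 40 N.
- disc_open_pad (a point): middle of the outer face of the yellow pad at the -y end of the disc sander's blade, 102 mm above the bench; axes as disc. Pad 90 mm wide (x), 44 mm tall (80 to 124 mm above the bench), 8 mm thick. Pushed along +y it opens the gate. It is 134 mm from the gate's middle when shut (a round hole in the blade then shows outside), 62 mm when open.
- disc_shut_pad (a point): middle of the outer face of the yellow pad at the +y end of the disc sander's blade; height, size and axes as the other pad. Pushed along -y it shuts the gate. It is 134 mm from the gate's middle when fully open and 62 mm when shut.
- disc_blade: bare steel of the disc sander's gate: the 4 mm thick, 76 mm tall upright blade and the folded flanges behind the yellow pads; not to be touched. Axes as the machine's; moves with the blade.
- belt_gate_mid (a point): middle of the belt sander's slide gate, on the axis of its 63 mm pipe, 90 mm above the bench; axes as belt. Aluminium body 100 mm wide (y), 36 mm thick (x), top 138 mm above the bench; the steel blade runs right through it along y and has a folded steel flange with a yellow push pad outside it at each end.
- belt_gate (a joint): travel of the belt sander's gate blade along its y, in m: 0 = fully shut, 0.072 = fully open, a hard stop at both ends (the pushed-in flange then lies against the gate's side). It stays where it is left; sliding it takes about 3 N; the castings bend if it is forced against a stop with over 40 N.
- belt_open_pad (a point): middle of the outer face of the yellow pad at the -y end of the belt sander's blade, 102 mm above the bench; axes as belt. Pad 90 mm wide (x), 44 mm tall (80 to 124 mm above the bench), 8 mm thick. Pushed along +y it opens the gate. It is 134 mm from the gate's middle when shut (a round hole in the blade then shows outside), 62 mm when open.
- belt_shut_pad (a point): middle of the outer face of the yellow pad at the +y end of the belt sander's blade; height, size and axes as the other pad. Pushed along -y it shuts the gate. It is 134 mm from the gate's middle when fully open and 62 mm when shut.
- belt_blade: bare steel of the belt sander's gate: the 4 mm thick, 76 mm tall upright blade and the folded flanges behind the yellow pads; not to be touched. Axes as the machine's; moves with the blade.
- spoon: sanded wooden spoon, 197 mm long, lying at the right of the robot; a bystander, not to be disturbed. Origin in the middle of its underside or near its middle.
- glue: white glue bottle with a red cap, 52 mm across, 120 mm tall, near the disc sander's gate; a bystander, not to be disturbed. Origin in the middle of its underside.
- block: cork sanding block, 70 x 42 x 30 mm, near the belt sander's gate; a bystander, not to be disturbed. Origin in the middle of its underside.
- wax: amber glass wax jar with a brass cap, 60 mm across, 50 mm tall, between the two dust pipes; a bystander, not to be disturbed. Origin in the middle of its underside.
- bowl: dark wooden bowl, 110 mm across, 50 mm tall, on the left of the bench; a bystander, not to be disturbed. Origin in the middle of its underside.
- brush: flat brush, 200 mm long, lying at the left of the robot; a bystander, not to be disturbed. Origin in the middle of its underside or near its middle.

How it is judged (in metres and radians):
On the way, in this order (a step that is already met when the one before it is completed fails the run):
1. the disc sander's gate is pushed fully open while the belt sander's is still open (value of joint disc_gate above 0.068 m and value of joint belt_gate above 0.04 m), for 0.2 s.
2. the belt sander's gate is pushed fully shut (value of joint belt_gate below 0.004 m), for 0.2 s.
At the end, for the whole second after the job is handed in: the disc sander's gate is fully open and the belt sander's gate fully shut, each within 4 mm of its stop and at rest (value of joint disc_gate above 0.068 m and value of joint belt_gate below 0.004 m and velocity of joint disc_gate between -0.01 and 0.01 m/s and velocity of joint belt_gate between -0.01 and 0.01 m/s); the robot touches nothing.
It fails at once if both gates are less than half open (36 mm) at once (value of joint each of disc_gate, belt_gate below 0.036 m).
It fails at once if the fingers grip or press on the bare steel of the disc sander's blade (over 3 N) (contact force between the fingers and disc_blade above 3 N).
It fails at once if the fingers grip or press on the bare steel of the belt sander's blade (over 3 N) (contact force between the fingers and belt_blade above 3 N).
It fails at once if the fingers ram or force a gate against its stop (over 40 N) (contact force between the fingers and disc above 40 N or contact force between the fingers and belt above 40 N).
It fails at once if one of the loose things is moved more than 25 mm, lifted or carried off (distance of any of spoon, glue, block, wax, bowl, brush from where it was at the start of the episode above 0.025 m).
It also fails if it takes over 54 s, if anything falls off the work surface, if the arm or the gripper's body presses on something with over 40 N, if the wrist force passes 120 N, or if a joint passes its speed limit or range.

## Working session

There is one attempt and no reset: what is moved stays moved. The work goes in short steps, Python scripts to look and compute and a shell command to move; the robot and the scene stay as the last step left them, time stands still between calls to the robot, and variables do not carry over. Pictures are saved under pics/ and viewed, at most 10 in all, crops included, and the job is handed in when it is done.

```bash
mkdir -p pics; ls; python3 - <<'E'
from bench import *
import cv2,numpy as np
for n in("scene","top"):
    im,d=get_image(n); cv2.imwrite(f"pics/{n}0.png",im[:,:,::-1]); np.savez(f"{n}0.npz",im=im,d=d)
    print(get_calibration(n))
print(read_state())
E
```

```text
pics
{'intrinsics': array([[473.46062271,   0.        , 317.52459555],
       [  0.        , 473.46062271, 238.41783126],
       [  0.        ,   0.        ,   1.        ]]), 'xyz': array([ 954.58465195, -179.84043584, 1041.65529831]), 'attitude': array([ 0.8057989 ,  0.52333145, -0.14883344, -0.2337968 ])}
{'intrinsics': array([[545.55577017,   0.        , 321.1052043 ],
       [  0.        , 545.55577017, 240.72108985],
       [  0.        ,   0.        ,   1.        ]]), 'xyz': array([ 218.83605868,   73.75856313, 1382.77748572]), 'attitude': array([-0.69806861,  0.71147129, -0.05476894,  0.0592383 ])}
{'clock': 0.1, 'joints': array([ 1.52859889e+00,  3.85489484e-01,  6.79072739e-03, -4.25467010e-04,
       -1.19397301e+00, -2.58620167e-01]), 'joint_vel': array([-0.00118656, -0.00163065,  0.00165791,  0.00109912,  0.00183947,
        0.0013497 ]), 'joint_efforts': array([-1.07417254e-03, -3.93320632e+01,  1.88926649e+01,  4.19795215e+00,
       -2.63306443e-03,  4.93216604e-06]), 'position': array([185.00879107, 596.46653238, 230.33749002]), 'ee_rot': array([ 9.88697690e-01, -1.49919840e-01, -9.53035013e-05,  9.53591764e-04]), 'contact_force': array([ 0.87254744,  0.03779679, -0.04972992]), 'wrist_torque': array([ 0.01229741, -0.00197918,  0.01541157]), 'grasp_force': 0.0, 'gripper_width': 85.45330496881684}
```

View pics/scene0.png

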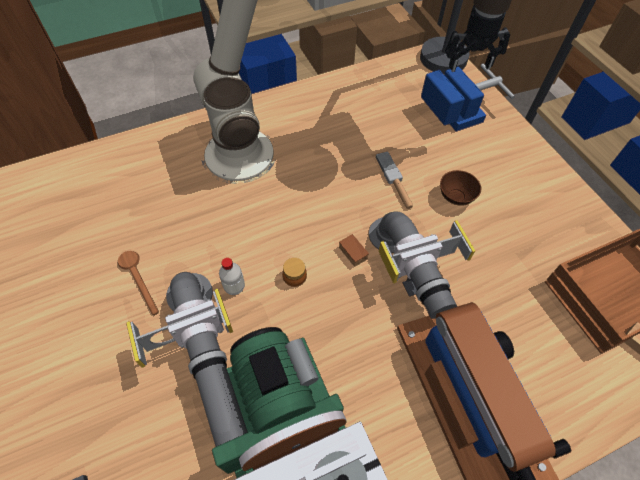

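View pics/top0.png

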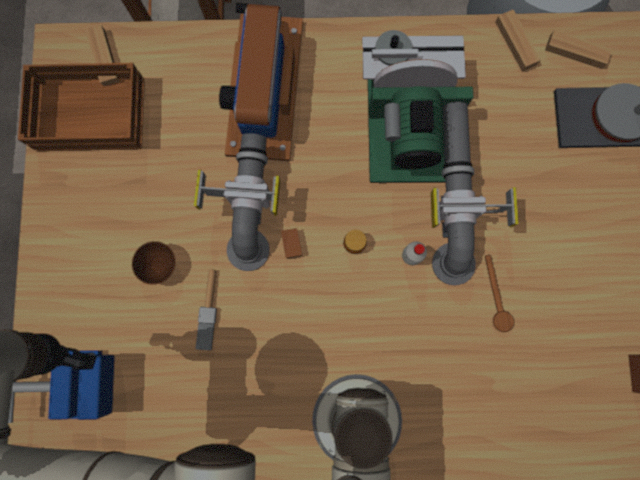

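The top view shows the belt gate at about (248,192) with its far pad at (199,189), so it is open. The disc gate is at (460,207) with its far pad at (515,207), so it is shut. World +x is up in the picture and +y is left.

```bash
cat > h.py <<'E'
import numpy as np,cv2
from bench import *
from scipy.spatial.transform import Rotation as R
def cloud(n,d):
    c=get_calibration(n);K=c['intrinsics'];v,u=np.mgrid[:480,:640]
    p=np.stack([(u-K[0,2])/K[0,0]*d,(v-K[1,2])/K[1,1]*d,d],-1)
    return p@R.from_quat(c['attitude']).as_matrix().T+c['xyz']
def pads(n,im,d):
    P=cloud(n,d);hsv=cv2.cvtColor(im,cv2.COLOR_RGB2HSV)
    m=cv2.inRange(hsv,(24,130,70),(34,255,255))
    m[d==0]=0; k,l,s,c=cv2.connectedComponentsWithStats(m)
    for i in range(1,k):
        if s[i,4]<25: continue
        q=P[(l==i)&(P[...,2]>75)&(P[...,2]<135)]
        if len(q)<15: continue
        t=q[q[:,2]>116]; e=np.nan,np.nan
        if len(t)>5:
            o,sz,a=cv2.minAreaRect(t[:,:2].astype(np.float32)); e=(np.round(o),np.round(sz),round(a,1))
        print(n,c[i].round(),s[i,4],'med',np.median(q,0).round(),'min',q.min(0).round(),'max',q.max(0).round(),'top',e)
E
python3 - <<'E'
from h import *
for n in("scene","top"):
    z=np.load(n+'0.npz'); pads(n,z['im'],z['d'])
z=np.load('top0.npz');P=cloud('top',z['d'])
for nm,(u,v) in dict(glue=(418,250),block=(292,243),wax=(355,241),gateD=(461,207),gateB=(248,192),spoon=(503,321),brush=(206,328),bowl=(153,263),bench=(330,300)).items(): print(nm,P[v,u].round())
q=P[170:240,435:520].reshape(-1,3); q=q[(q[:,2]>132)&(q[:,2]<144)]; print('D body',len(q),cv2.minAreaRect(q[:,:2].astype(np.float32)))
q=P[150:240,195:285].reshape(-1,3); q=q[(q[:,2]>132)&(q[:,2]<144)]; print('B body',len(q),cv2.minAreaRect(q[:,:2].astype(np.float32)))
E
```

```text
scene [465. 236.] 73 med [562. 373. 124.] min [516. 365. 121.] max [602. 380. 128.] top (array([559., 373.]), array([ 7., 86.]), 83.7)
scene [389. 258.] 96 med [543. 185. 125.] min [494. 178. 118.] max [585. 192. 128.] top (array([540., 185.]), array([ 8., 91.]), 85.4)
scene [222. 307.] 116 med [ 502. -192.  124.] min [ 458. -196.  120.] max [ 544. -189.  128.] top (array([ 501., -192.]), array([ 7., 86.]), 89.2)
scene [132. 341.] 126 med [ 499. -380.  124.] min [ 456. -384.  120.] max [ 544. -377.  128.] top (array([ 500., -381.]), array([88.,  7.]), 0.0)
top [197. 188.] 100 med [556. 374. 123.] min [515. 367. 114.] max [604. 380. 130.] top (array([558., 374.]), array([ 7., 87.]), 85.1)
top [276. 195.] 129 med [536. 185. 122.] min [496. 178. 107.] max [583. 193. 128.] top (array([540., 185.]), array([ 8., 88.]), 84.5)
top [515. 206.] 106 med [ 498. -380.  122.] min [ 455. -384.  114.] max [ 545. -376.  129.] top (array([ 500., -380.]), array([90.,  9.]), 0.1)
top [434. 207.] 164 med [ 502. -190.  120.] min [ 458. -195.   90.] max [ 546. -187.  130.] top (array([ 502., -191.]), array([ 7., 88.]), 89.2)
glue [ 398. -146.  120.]
block [436. 154.  25.]
wax [434.  -4.  46.]
gateD [ 496. -249.  132.]
gateB [542. 250. 134.]
spoon [ 232. -367.   11.]
brush [228. 369.  18.]
bowl [395. 511.   2.]
bench [292.  61.   1.]
D body 494 ((501.8440856933594, -256.3443298339844), (99.57083129882812, 40.928955078125), 88.9652328491211)
B body 499 ((547.2994384765625, 255.4317626953125), (99.70464324951172, 39.54140853881836), 84.86160278320312)
```

The pad spacing measures 189 mm against 188 mm expected, so it fits. The disc yaw is about -0.5° with its open face at (500,-384.5). The belt yaw is about -5.8° with its shut face at (559,377.5). I'll close the fingers, turn tool x along the push direction, and swing over to the disc gate.

```bash
python3 -m creep '{"translation":[[3,-2,1],[8,-6,3],[13,-10,3],[18,-14,3],[23,-18,3],[28,-22,3],[28,-27,3],[28,-32,3]],"delta_rot":[[0,0,-10],[0,0,-20],[0,0,-30],[0,0,-40],[0,0,-50],[0,0,-60],[0,0,-70],[0,0,-73]],"hand":[0,0,0,0,0,0,0,0]}'
python3 -m creep '{"translation":[[0,-6,0],[0,-12,0],[0,-18,0],[0,-24,0],[0,-30,0],[0,-36,0],[0,-42,0],[0,-48,0]],"delta_rot":[[0,0,0],[0,0,0],[0,0,0],[0,0,0],[0,0,0],[0,0,0],[0,0,0],[0,0,0]],"hand":[0,0,0,0,0,0,0,0]}'
python3 -c "
from h import *
s=read_state();print(s['position'],R.from_quat(s['ee_rot']).as_matrix().round(3).tolist(),s['joints'],s['gripper_width'],s['contact_force'])"
```

```text
clock: 1.1
position: [465.6, 274.6, 260.3]
ee_rot: [-0.704, 0.71, 0.0, -0.001]
contact_force: [0.2, 0.3, 0.2]
gripper_width: 0.2
grasp_force: 0.0
clock: 2.1
position: [464.6, -204.9, 261.1]
ee_rot: [-0.706, 0.709, 0.0, 0.0]
contact_force: [1.1, 0.4, -0.1]
gripper_width: 0.1
grasp_force: 0.0
[ 464.64935173 -204.92933603  261.13995782] [[-0.004, -1.0, -0.0], [-1.0, 0.004, 0.0], [-0.0, 0.0, -1.0]] [-9.53814397e-02  1.62692148e-01 -2.24254426e-01 -1.95475530e-04
 -1.18401236e+00  9.14934245e-02] 0.12355804005372603 [ 1.11395887  0.35125366 -0.13061271]
```

```bash
python3 -m creep '{"translation":[[1,-6,0],[2,-12,0],[3.5,-18,0],[3.5,-22,0],[3.5,-22,-5],[3.5,-22,-10],[3.5,-22,-15],[3.5,-22,-17]],"delta_rot":[[0,0,0],[0,0,0],[0,0,0],[0,0,0],[0,0,0],[0,0,0],[0,0,0],[0,0,0]],"hand":[0,0,0,0,0,0,0,0]}'
python3 -m creep '{"translation":[[0,0,0],[0,0.5,0],[0,1.0,0],[0,1.5,0]],"delta_rot":[[0,0,0],[0,0,0],[0,0,0],[0,0,0]],"hand":[0,0,0,0]}'
python3 - <<'E'
from h import *
im,d=get_image("top");pads("top",im,d);im=im[130:290,360:600]
cv2.imwrite("pics/t1.png",cv2.resize(im[:,:,::-1],None,fx=3,fy=3))
E
```

```text
clock: 3.1
position: [497.8, -421.8, 86.8]
ee_rot: [-0.705, 0.709, 0.004, -0.001]
contact_force: [-0.2, 0.1, -0.1]
gripper_width: -0.1
grasp_force: 0.0
clock: 3.6
position: [500.6, -407.8, 92.5]
ee_rot: [-0.706, 0.708, -0.001, 0.0]
contact_force: [-1.2, 0.8, 0.6]
gripper_width: 0.2
grasp_force: 0.0
top [197. 188.] 102 med [558. 374. 122.] min [515. 367. 117.] max [602. 380. 128.] top (array([559., 373.]), array([ 7., 87.]), 83.9)
top [276. 194.] 130 med [538. 185. 122.] min [495. 177.  87.] max [583. 196. 129.] top (array([539., 186.]), array([ 8., 88.]), 84.1)
top [434. 207.] 168 med [ 501. -190.  120.] min [ 458. -195.   90.] max [ 547. -187.  129.] top (array([ 503., -191.]), array([ 7., 89.]), 90.0)
```

View pics/t1.png

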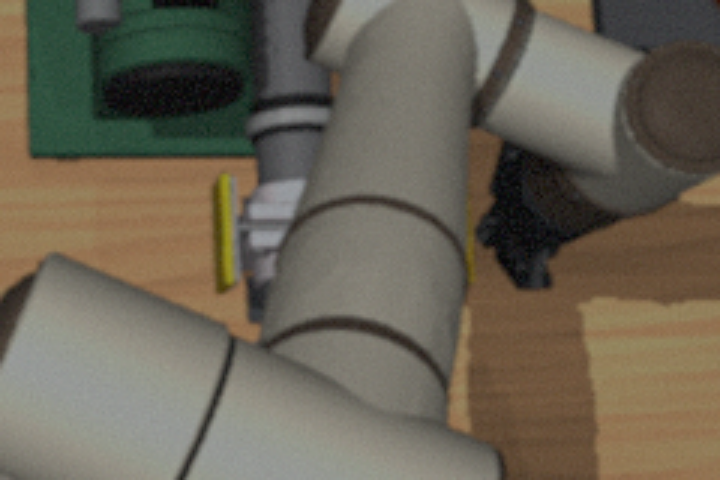

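The fingers are just outside the yellow pad, seen at (470,250) in the crop. I'll push slowly and watch the force.

```bash
Z='z'; python3 -m creep '{"translation":[[0,0.4,0],[0,0.8,0],[0,1.2,0],[0,1.6,0],[0,2.0,0],[0,2.4,0],[0,2.8,0],[0,3.2,0]],"delta_rot":[[0,0,0],[0,0,0],[0,0,0],[0,0,0],[0,0,0],[0,0,0],[0,0,0],[0,0,0]],"hand":[0,0,0,0,0,0,0,0]}'
python3 -m creep '{"translation":[[0,0.5,0],[0,1.0,0],[0,1.5,0],[0,2.0,0],[0,2.5,0],[0,3.0,0],[0,3.5,0],[0,4.0,0]],"delta_rot":[[0,0,0],[0,0,0],[0,0,0],[0,0,0],[0,0,0],[0,0,0],[0,0,0],[0,0,0]],"hand":[0,0,0,0,0,0,0,0]}'
```

```text
clock: 4.65
position: [500.4, -375.9, 91.4]
ee_rot: [-0.706, 0.709, -0.0, 0.0]
contact_force: [1.4, -3.4, -2.4]
gripper_width: 0.1
grasp_force: 1.6
clock: 5.65
position: [500.5, -335.8, 91.6]
ee_rot: [-0.706, 0.709, -0.0, 0.0]
contact_force: [3.3, -2.9, -1.2]
gripper_width: 0.0
grasp_force: 1.6
```

```bash
python3 -m creep '{"translation":[[0,0.2,0],[0,0.4,0],[0,0.6,0],[0,0.8,0]],"delta_rot":[[0,0,0],[0,0,0],[0,0,0],[0,0,0]],"hand":[0,0,0,0]}'
python3 -m creep '{"translation":[[0,0.1,0],[0,0.2,0]],"delta_rot":[[0,0,0],[0,0,0]],"hand":[0,0]}'
```

```text
clock: 6.15
position: [500.5, -330.7, 91.7]
ee_rot: [-0.706, 0.708, -0.002, -0.001]
contact_force: [1.3, -18.7, -5.3]
gripper_width: -0.0
grasp_force: 9.2
clock: 6.4
position: [500.5, -330.6, 91.7]
ee_rot: [-0.706, 0.708, -0.003, -0.002]
contact_force: [1.8, -23.2, -6.8]
gripper_width: -0.0
grasp_force: 11.6
```

```bash
python3 -m creep '{"translation":[[0,0.1,0],[0,0.1,0]],"delta_rot":[[0,0,0],[0,0,0]],"hand":[0,0]}'; python3 - <<'E'
from h import *
im,d=get_image("top");pads("top",im,d)
im,d=get_image("scene");pads("scene",im,d)
E
```

```text
clock: 6.65
position: [500.5, -330.6, 91.7]
ee_rot: [-0.706, 0.709, -0.003, -0.002]
contact_force: [1.4, -24.4, -6.9]
gripper_width: 0.0
grasp_force: 12.1
top [197. 188.] 100 med [557. 374. 123.] min [515. 366. 116.] max [602. 380. 128.] top (array([559., 374.]), array([ 8., 87.]), 84.5)
top [276. 195.] 130 med [535. 185. 123.] min [495. 179.  95.] max [585. 193. 128.] top (array([539., 186.]), array([ 8., 88.]), 84.1)
top [407. 207.] 146 med [ 503. -124.  120.] min [ 459. -129.   89.] max [ 548. -122.  129.] top (array([ 504., -126.]), array([ 7., 89.]), 89.6)
top [488. 204.] 28 med [ 502. -315.  123.] min [ 484. -318.  117.] max [ 527. -311.  125.] top (array([ 506., -315.]), array([ 7., 43.]), 89.5)
scene [465. 236.] 72 med [561. 373. 125.] min [517. 366. 119.] max [600. 378. 128.] top (array([559., 373.]), array([ 9., 83.]), 87.1)
scene [389. 258.] 90 med [545. 185. 124.] min [495. 178. 120.] max [584. 193. 128.] top (array([539., 186.]), array([ 7., 90.]), 83.2)
scene [252. 297.] 98 med [ 506. -127.  124.] min [ 465. -130.  120.] max [ 547. -123.  128.] top (array([ 506., -127.]), array([ 6., 82.]), 89.3)
```

The pads moved 65 mm and then stopped hard at 24 N. The gate body measured at y=-256 puts the travel at about 71.5 mm, so the disc gate started at about 6 mm and is now fully open. The same check puts the belt gate at about 60 mm. Backing off and moving over to the belt gate.

```bash
python3 -m creep '{"translation":[[0,-1,0],[0,-3,0],[0,-5,0],[0,-7,0],[0,-7.5,5],[0,-7.5,10],[0,-7.5,15],[0,-7.5,17]],"delta_rot":[[0,0,0],[0,0,0],[0,0,0],[0,0,0],[0,0,0],[0,0,0],[0,0,0],[0,0,0]],"hand":[0,0,0,0,0,0,0,0]}'
python3 -m creep '{"translation":[[-1,6,0],[-2,12,0],[-3.5,18,0],[-3.5,24,0],[-3.5,30,0],[-3.5,36,0],[-3.5,42,0],[-3.5,48,0]],"delta_rot":[[0,0,0],[0,0,0],[0,0,0],[0,0,0],[0,0,-2],[0,0,-4],[0,0,-5],[0,0,-5.6]],"hand":[0,0,0,0,0,0,0,0]}'
python3 - <<'E'
from h import *
im,d=get_image("scene");pads("scene",im,d)
print(read_state()['position'])
E
```

```text
clock: 7.75
position: [501.0, -401.5, 265.6]
ee_rot: [-0.706, 0.709, -0.003, 0.001]
contact_force: [-0.3, 0.8, 0.2]
gripper_width: 0.0
grasp_force: 0.0
clock: 8.75
position: [465.2, 81.5, 261.8]
ee_rot: [-0.67, 0.742, -0.0, 0.0]
contact_force: [1.2, -0.7, 0.1]
gripper_width: -0.1
grasp_force: 0.0
scene [465. 236.] 71 med [560. 373. 125.] min [517. 367. 120.] max [601. 380. 129.] top (array([559., 373.]), array([ 7., 85.]), 82.6)
scene [389. 258.] 89 med [543. 185. 125.] min [495. 178. 120.] max [583. 193. 130.] top (array([539., 185.]), array([ 7., 88.]), 84.4)
scene [255. 305.] 49 med [ 526. -127.  124.] min [ 509. -130.  122.] max [ 545. -124.  129.] top (array([ 527., -127.]), array([ 6., 36.]), 88.2)
scene [164. 329.] 123 med [ 501. -315.  124.] min [ 456. -319.  120.] max [ 544. -311.  129.] top (array([ 500., -315.]), array([ 7., 88.]), 88.4)
[465.93446843  86.8018331  261.7287922 ]
```

```bash
python3 -m creep '{"translation":[[0,6,0],[0,12,0],[0,18,0],[0,24,0],[2,30,0],[6,33,0],[9.7,33,0],[9.7,33,0]],"delta_rot":[[0,0,0],[0,0,0],[0,0,0],[0,0,0],[0,0,0],[0,0,0],[0,0,0],[0,0,0]],"hand":[0,0,0,0,0,0,0,0]}'; python3 -c "
from h import *
s=read_state();print(s['position'],R.from_quat(s['ee_rot']).as_matrix().round(3).tolist())"
```

```text
clock: 9.8
position: [564.4, 409.4, 259.0]
ee_rot: [-0.669, 0.743, -0.0, -0.001]
contact_force: [0.4, -0.5, 0.0]
gripper_width: 0.3
grasp_force: 0.0
[564.40331393 409.44527588 259.04309878] [[-0.104, -0.995, -0.002], [-0.995, 0.104, -0.002], [0.002, 0.002, -1.0]]
```

```bash
python3 -m creep '{"translation":[[0,0.3,-5],[0,0.3,-10],[0,0.3,-14],[0,0.3,-16.8],[0,0.3,-16.8],[0,0.3,-16.8]],"delta_rot":[[0,0,0],[0,0,0],[0,0,0],[0,0,0],[0,0,0],[0,0,0]],"hand":[0,0,0,0,0,0]}'; python3 - <<'E'
from h import *
im,d=get_image("scene");pads("scene",im,d)
cv2.imwrite("pics/s2.png",cv2.resize(im[160:320,340:560,::-1],None,fx=3,fy=3))
E
```

```text
clock: 10.55
position: [562.9, 413.4, 95.2]
ee_rot: [-0.67, 0.742, -0.0, 0.001]
contact_force: [-0.3, 0.5, 0.1]
gripper_width: 0.4
grasp_force: 0.0
scene [389. 258.] 90 med [545. 185. 124.] min [496. 179. 106.] max [582. 192. 128.] top (array([539., 186.]), array([ 7., 86.]), 83.2)
scene [252. 295.] 106 med [ 504. -127.  124.] min [ 458. -130.  120.] max [ 547. -123.  128.] top (array([ 503., -127.]), array([ 6., 89.]), 89.3)
scene [164. 329.] 122 med [ 500. -315.  124.] min [ 456. -318.  119.] max [ 544. -311.  129.] top (array([ 500., -315.]), array([ 6., 88.]), 89.7)
```

View pics/s2.png

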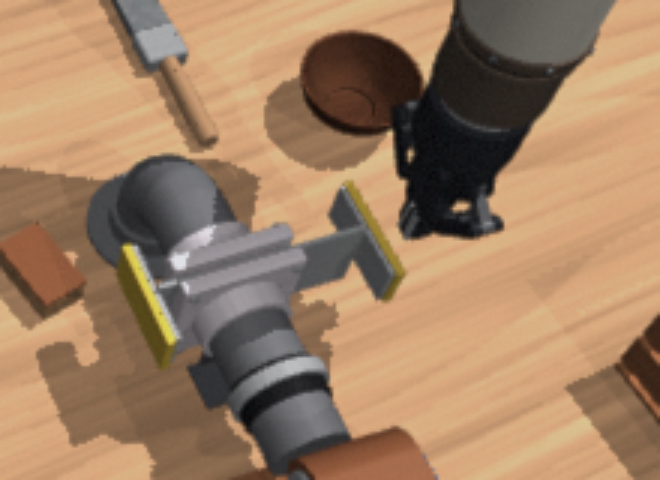

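The closed fingers (around (450,225)) stand just outside the far yellow pad, which runs (345,185)–(400,290) in the crop. The bowl is clear. Pushing along the blade's -y.

```bash
python3 -m creep '{"translation":[[0,-0.5,-0.3],[-0.1,-1.0,-0.3],[-0.1,-1.5,-0.3],[-0.2,-1.9,-0.3],[-0.2,-2.3,-0.3],[-0.3,-2.7,-0.3],[-0.3,-3.1,-0.3],[-0.4,-3.5,-0.3]],"delta_rot":[[0,0,0],[0,0,0],[0,0,0],[0,0,0],[0,0,0],[0,0,0],[0,0,0],[0,0,0]],"hand":[0,0,0,0,0,0,0,0]}'
python3 -m creep '{"translation":[[0,-0.5,0],[-0.1,-1.0,0],[-0.1,-1.5,0],[-0.2,-2.0,0],[-0.2,-2.5,0],[-0.3,-3.0,0],[-0.3,-3.5,0],[-0.4,-3.9,0]],"delta_rot":[[0,0,0],[0,0,0],[0,0,0],[0,0,0],[0,0,0],[0,0,0],[0,0,0],[0,0,0]],"hand":[0,0,0,0,0,0,0,0]}'
```

```text
clock: 11.6
position: [558.7, 378.6, 90.4]
ee_rot: [-0.67, 0.742, 0.0, 0.001]
contact_force: [3.0, 2.3, -0.7]
gripper_width: -0.1
grasp_force: 1.6
clock: 12.6
position: [554.5, 338.7, 90.5]
ee_rot: [-0.67, 0.742, -0.0, 0.0]
contact_force: [2.8, 2.6, -1.0]
gripper_width: -0.0
grasp_force: 1.6
```

```bash
python3 -m creep '{"translation":[[0,-0.2,0],[0,-0.4,0],[0,-0.6,0]],"delta_rot":[[0,0,0],[0,0,0],[0,0,0]],"hand":[0,0,0]}'
```

```text
clock: 12.98
position: [553.9, 332.9, 90.5]
ee_rot: [-0.67, 0.742, 0.0, -0.0]
contact_force: [0.1, 3.9, 1.0]
gripper_width: 0.4
grasp_force: 1.6
```

```bash
python3 -m creep '{"translation":[[0,-0.2,0],[0,-0.4,0]],"delta_rot":[[0,0,0],[0,0,0]],"hand":[0,0]}'
```

```text
clock: 13.22
position: [553.7, 328.8, 90.3]
ee_rot: [-0.67, 0.742, 0.0, -0.0]
contact_force: [-1.3, 2.8, 1.0]
gripper_width: 0.2
grasp_force: 1.5
```

```bash
python3 -m creep '{"translation":[[0,-0.2,0],[0,-0.4,0]],"delta_rot":[[0,0,0],[0,0,0]],"hand":[0,0]}'; python3 - <<'E'
from h import *
im,d=get_image("scene");pads("scene",im,d)
E
```

```text
clock: 13.48
position: [553.9, 327.7, 90.3]
ee_rot: [-0.67, 0.742, 0.002, 0.002]
contact_force: [-5.3, 13.7, 0.0]
gripper_width: 0.2
grasp_force: 6.7
scene [360. 255.] 39 med [508. 129. 124.] min [490. 124. 120.] max [527. 133. 130.] top (array([508., 129.]), array([ 8., 36.]), 85.8)
scene [252. 296.] 104 med [ 505. -127.  125.] min [ 459. -130.  120.] max [ 548. -124.  128.] top (array([ 503., -127.]), array([ 6., 89.]), 89.4)
scene [164. 329.] 122 med [ 501. -315.  125.] min [ 456. -318.  121.] max [ 544. -311.  129.] top (array([ 500., -315.]), array([ 7., 88.]), 89.1)
```

```bash
python3 -m creep '{"translation":[[0,-0.1,0],[0,-0.2,0],[0,-0.2,0]],"delta_rot":[[0,0,0],[0,0,0],[0,0,0]],"hand":[0,0,0]}'
```

```text
clock: 13.9
position: [553.9, 327.7, 90.4]
ee_rot: [-0.671, 0.742, 0.002, 0.004]
contact_force: [-4.2, 14.8, -0.1]
gripper_width: -0.4
grasp_force: 7.4
```

The belt gate is at its hard stop: no more motion and the force is steady. Retreat and check.

```bash
python3 -m creep '{"translation":[[0.1,1,0],[0.3,3,0],[0.5,5,0],[0.7,7,0],[0.8,8,5],[0.8,8,10],[0.8,8,15],[0.8,8,17]],"delta_rot":[[0,0,0],[0,0,0],[0,0,0],[0,0,0],[0,0,0],[0,0,0],[0,0,0],[0,0,0]],"hand":[0,0,0,0,0,0,0,0]}'; python3 - <<'E'
from h import *
for n in("scene","top"):
    im,d=get_image(n);pads(n,im,d); cv2.imwrite(f"pics/{n}3.png",im[:,:,::-1])
P=cloud(n,d)
for lo,hi,a in((435,520,'D'),(195,285,'B')):
    q=P[150:240,lo-10:hi+10].reshape(-1,3); q=q[(q[:,2]>132)&(q[:,2]<144)]; print(a,cv2.minAreaRect(q[:,:2].astype(np.float32)))
E
```

```text
clock: 14.9
position: [563.2, 404.4, 264.7]
ee_rot: [-0.67, 0.742, -0.0, 0.003]
contact_force: [0.5, -0.7, -0.2]
gripper_width: 0.3
grasp_force: 0.0
scene [360. 255.] 36 med [506. 129. 124.] min [490. 126. 121.] max [526. 134. 129.] top (array([508., 128.]), array([ 7., 35.]), 82.9)
scene [252. 296.] 101 med [ 505. -127.  125.] min [ 461. -130.  120.] max [ 545. -123.  128.] top (array([ 503., -127.]), array([ 6., 85.]), 89.1)
scene [164. 329.] 125 med [ 501. -315.  124.] min [ 455. -318.  120.] max [ 544. -311.  128.] top (array([ 500., -315.]), array([ 6., 88.]), 88.9)
top [300. 200.] 89 med [518. 128. 122.] min [489. 120. 110.] max [574. 134. 128.] top (array([532., 127.]), array([ 8., 85.]), 84.6)
top [407. 207.] 150 med [ 502. -124.  120.] min [ 459. -130.   89.] max [ 547. -122.  128.] top (array([ 504., -125.]), array([ 7., 87.]), 88.9)
top [487. 207.] 104 med [ 495. -314.  122.] min [ 457. -318.  104.] max [ 545. -310.  126.] top (array([ 501., -315.]), array([ 8., 88.]), 89.0)
top [220. 202.] 33 med [520. 317. 123.] min [508. 315. 113.] max [536. 321. 128.] top (array([522., 318.]), array([ 6., 28.]), 86.9)
D ((547.8636474609375, -241.338623046875), (158.13626098632812, 103.38272094726562), 17.702699661254883)
B ((550.2913208007812, 234.75787353515625), (141.1899871826172, 49.26913833618164), 84.89168548583984)
```

View pics/scene3.png

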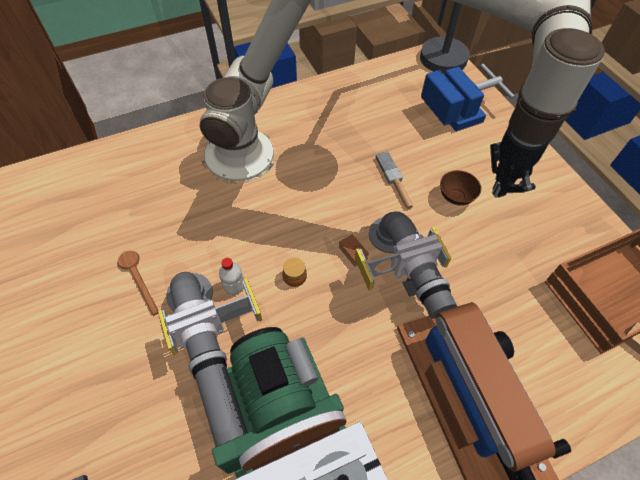

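Both pushed-in pads look close against their gate bodies: disc at (167,330), belt at (440,247). The loose items look unmoved. I'll zoom in to confirm before handing in.

```bash
python3 - <<'E'
import cv2,numpy as np
t=cv2.imread("pics/top3.png");s=cv2.imread("pics/scene3.png")
f=lambda a:cv2.resize(a,(390,290),interpolation=cv2.INTER_CUBIC)
cv2.imwrite("pics/z.png",np.vstack([np.hstack([f(t[160:250,395:516]),f(t[150:240,205:326])]),np.hstack([f(s[265:355,150:271]),f(s[205:295,345:466])])]))
E
```

```text
(no output)
```

View pics/z.png

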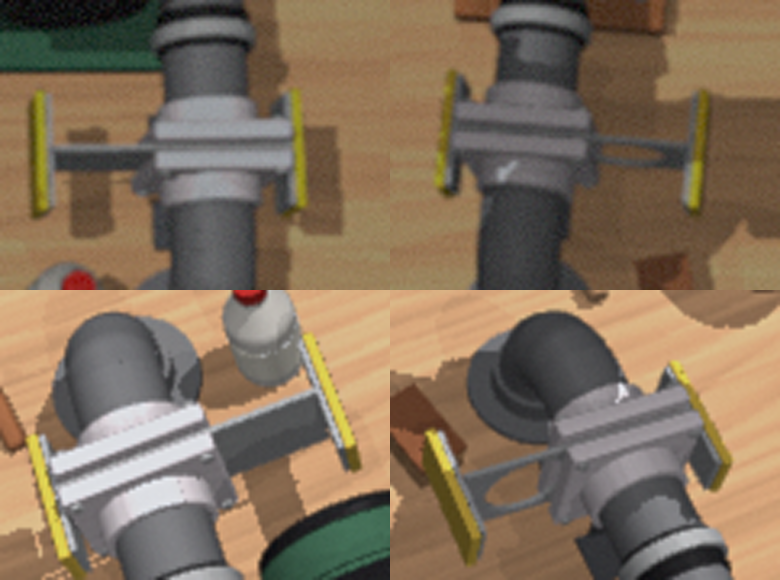

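In the crops, both pushed-in flanges lie against their gate bodies: disc at (295,150), belt at (450,130). The belt blade's hole shows outside at (630,150), which means shut. The disc blade shows solid steel outside, which means open. Handing in.

```bash
python3 -c "
from bench import *
print(job_done())"
```

```text
the job is handed in; nothing more can be done
None
```

I pushed the disc sander's gate fully open, then the belt sander's gate fully shut, each to its hard stop (about 25 N and 15 N measured), left the loose things where they were, and handed the job in at about 15 s; the hand-in gave no verdict.

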